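Poke a stuck centre adapter out of its carrier on the knock-out stand

ROBOT

A 6-joint arm with a two-finger parallel gripper is mounted at the origin on the work surface. World frame = base frame: x ahead of the robot, y to its left, z up, the work surface at z = 0. Lengths are in m, angles in rad, forces in N, time in s.
With the tool pointing down it reaches from about 0.275 to 0.825 m from the base axis. Payload 4.9 kg.
Tool frame: the origin (TCP) lies midway between the tips of the shut fingers; the grasp point (between the pads) lies 19 mm behind it (bot.grip_depth is the distance from the TCP to the grasp point, in m); z points along the fingers, y is the line along which they close (so a half turn about z gives the same grasp; the last joint's range is limited). The gripper opens to 85 mm and grips with 20 to 120 N. Pads are 22 mm wide; open, the fingers measure 114 mm over their backs; the gripper's body (76 mm by 85 mm) begins 54 mm behind the grasp point. The pads swing forward as they close: fully open they stand 13 mm farther back than shut.
Start: joints at [1.098, 0.326, -0.193, 1.052, 0, 1.437], TCP at [0.183, 0.519, 0.196] pointing down, gripper open.
Joint ranges: [-2.65, 2.65], [-0.97, 1.79], [-1.3, 1.35], [-1.93, 2.1], [-1.47, 1.37], [-3.14, 3.14]. Speed limits (rad/s): [2.57, 2.57, 3.14, 3.14, 3.14, 3.14].

INTERFACE

Orientations are given as a unit quaternion [w, x, y, z].
In Python, from cell import bot gives the robot as it stands. Calls block until the motion is done:
- bot.move_pose(position, orientation): joint-space move of the TCP to a pose.
- bot.move_linear(position, speed=0.15, rotation=None, until_force=None): straight line of the TCP; rotation=None keeps the orientation; speed is the mean speed in m/s. With until_force (N) it stops when the force on the tool has changed by that much, and returns True; else False.
- bot.goto_joints(angles): joint-space move.
- bot.set_gripper(opening, grasp_force=None): opening from 0.0 (shut) to 1.0 (fully open); grasp_force is the grip in N (None keeps the last); returns when the fingers have stopped.
- bot.wait(seconds).
- bot.solve_ik(position, orientation): joint angles nearest the present ones, or None.
- bot.camera(name): name is "scene" or "side" or "wrist"; returns the picture (480x640x3 uint8, red, green, blue); there is no depth.
- bot.calibration(name): a dict with "mtx" (3x3 intrinsics, pixels), "extrinsics" (4x4, takes a point from world to camera coordinates); the wrist camera has in their place "hand_eye" (4x4, takes a point from camera to tool coordinates, whose origin is the TCP and whose axes are the flange's). Camera axes: x right, y down, z forward; pixel columns grow to the right and rows downward; lengths in m; the calibration is good to about 2 mm. A picture is of the moment at which its call begins: read the wrist's pose just before it. calibration takes no time and is no camera call.
A pose or a line that the arm cannot do raises bot.PlanningError and nothing moves.
- bot.close_job(): hands the job in; it is judged then, once.
Trained networks look in the newest picture that a camera, given by its name, has taken for a name from the list of things; names that differ only in an ending like _2 or _b are one class to them, and where a whole thing is asked for, a point or a joint stands for the part that bears it (a point fixed in the world has none). Each returns a list of dicts, best first, with "confidence" (0 to 1); they miss things now and then, are a little off and sometimes report something else, mostly with a low value. They report only what shows in the picture. A call takes as long as a camera call. They do not tell look-alikes from the thing itself.
- bot.search_frame(camera, thing): "bbox" ([left, top, width, height] in pixels, round what is visible of it).
Readings, each from a call of its own:
- bot.read_clock(): time.
- bot.read_joint_positions(): joint angles.
- bot.read_joint_vel(): joint speeds.
- bot.read_joint_efforts(): joint torques, N m.
- bot.read_position(): TCP position.
- bot.read_tool_rot(): TCP orientation.
- bot.read_ft_force(): force on the tool from outside, world axes, zero at the start.
- bot.read_moment(): the same for the moment, N m.
- bot.read_gripper_width(): opening from 0.0 (shut) to 1.0 (fully open).
- bot.read_finger_force(): force on a finger pad.
Only numpy, scipy, OpenCV 4.12 (cv2) and the standard library are available. Lean on these libraries where they do the work, as an engineer would, in place of code of your own. Each camera call takes 0.05 s, during which the arm holds its last target. There are 200 camera calls.

TASK

A white nylon centre adapter is stuck flush in the recess of the steel carrier block: fit the carrier's underside hole over the upright pin of the green knock-out stand, feeling for the pin without banging or forcing it, and press the block gently down until it rests fully home on the pin's shoulder, so that the pin pokes the adapter up. Then leave the block standing on the stand, lift the adapter off and lay it flat, same way up, in the empty slot of the wooden rack with the other three. Leave everything else as it lies.

Things in the scene. Friction and masses are not known exactly. Their poses are not given: they have to be found in the camera images.
- carrier_mid (a point): Loose steel carrier block, 84 x 56 x 26 mm (x, y, z), about 0.3 kg, lying flat on the bench; grasp it across its 56 mm width (y). This point is its centre, 13 mm above its underside; z up, x along its length. In its top is a centred round recess, 40 mm across, 12 mm deep; a centred access hole 15 mm across goes on through the 14 mm floor below.
- carrier: The same block; this origin is the centre of its underside (mouth of the access hole). Two spring pads in the recess (+x and -x sides, 1 to 6 mm above its floor) grip the adapter: pushing it up takes about 5 to 16 N until it has risen 6 mm, then it is loose.
- stand: Fixed green knock-out stand: base 120 x 120 x 14 mm, boss 64 mm across up to 24 mm high. Origin: on its centre line, at bench level; z up. On the centre line a steel column ends in a flat shoulder 44 mm across, its top 36 to 50 mm above the bench (differs each time, not measured, rigid). A pin 11 mm across rises from the shoulder, its flat tip 24 mm above it.
- stand_top (a point): Point on the stand's centre line, 43 mm above the bench (not the shoulder's true height). The pin's axis is 3.5 mm off this line, in an unknown direction that differs each time: a block centred here meets the pin with its underside; find the pin by feel. Rigid: keep the push to 20 N or so, and never over 50 N. With the block home on the shoulder the adapter stands 10 mm above its top.
- adapter_mid (a point): The stuck white nylon adapter: a disc 38 mm across, 12 mm high, 16 g, its top 2 mm stepped in to 33 mm across, with a dark 7 mm centre mark on top (the pin does not pass through it). This point is its centre, 6 mm above its underside; z up. At the start it sits fully down in the block's recess, flush with its top.
- rack: Fixed wooden rack: strip 203 x 46 x 14 mm (x, y, z) with five cross dividers 3 mm thick, 10 mm high, making four slots along x, 50 mm apart (x = -75, -25, 25, 75 mm), each 47 mm long and open at both sides (y). Adapters lie flat on the strip, 14 mm above the bench. Origin: centre of its underside.
- liner: Thin round cork liner, 37 mm across, in the rack's one empty slot: this point is the slot's centre on the strip's top, 14 mm above the bench. The other three slots hold adapters. Which slot is empty varies.
- spare1_mid (a point): Adapter (38 x 12 mm) lying in the rack; leave it. Point: its centre.
- spare2_mid (a point): Another adapter in the rack; leave it.
- spare3_mid (a point): Another adapter in the rack; leave it.
- weight: Black rubber roll-weight, 52 mm diameter, 120 mm long, lying; a bystander.
- arbor: Spare steel arbor pin, upright, 60 mm high, 24 mm head; a bystander.
- jar: Jar, 54 mm across, 65 mm high; a bystander.
- clamp: Dark steel record clamp, 70 mm across, 38 mm high; a bystander.
- driver: Screwdriver lying flat; a bystander.
- brush: Brush lying flat; a bystander.
Mind the look-alikes: they are no part of the job. Leave any blue, purple or turquoise look-alike of the part that bears adapter_mid alone.

How it is judged:
By the outcome, as a careful person would: the job done as asked, in the order asked, and still so for the second after the job is handed in, with the robot touching nothing.
It also fails if it takes over 72 s, if anything falls off the work surface, if the arm or the gripper's body presses on something with over 40 N, if the wrist force passes 120 N, or if a joint passes its speed limit or range.

## Working session

There is one attempt and no reset: what is moved stays moved. The work goes in short steps, each a Python script; the robot and the scene stay as the last script left them, time stands still between calls to the robot, and variables do not carry over. Pictures are saved under pics/ and viewed, at most 15 in all, crops included, and the job is handed in when it is done.

```bash
ls; mkdir -p pics; cat > h.py <<'E'
import numpy as np, cv2
from cell import bot
def snap(n,f=None):
    im=bot.camera(n)
    if f: cv2.imwrite('pics/'+f,cv2.cvtColor(im,cv2.COLOR_RGB2BGR))
    return im
def R(q):
    w,x,y,z=q
    return np.array([[1-2*(y*y+z*z),2*(x*y-z*w),2*(x*z+y*w)],[2*(x*y+z*w),1-2*(x*x+z*z),2*(y*z-x*w)],[2*(x*z-y*w),2*(y*z+x*w),1-2*(x*x+y*y)]])
def cam(n):
    c=bot.calibration(n); K=np.array(c['mtx'])
    if n=='wrist':
        T=np.eye(4);T[:3,:3]=R(bot.read_tool_rot());T[:3,3]=bot.read_position()
        M=T@np.array(c['hand_eye'])
    else: M=np.linalg.inv(np.array(c['extrinsics']))
    return K,M
def pix2w(KM,u,v,z):
    K,M=KM
    d=M[:3,:3]@np.linalg.solve(K,[u,v,1]);o=M[:3,3]
    return o+d*(z-o[2])/d[2]
def w2pix(KM,p):
    K,M=KM
    q=K@(np.linalg.inv(M)@np.r_[p,1])[:3]
    return q[:2]/q[2]
def down(yaw): # tool z down; tool y axis at angle yaw+90 (yaw=0: x fwd, y -> -y)
    return [0,np.cos(yaw/2),np.sin(yaw/2),0]
E
python3 - <<'E'
from h import *
print(bot.read_clock(),bot.read_tool_rot())
for n in ['scene','side','wrist']:
    snap(n,n+'0.png')
    print(n,cam(n)[1][:3,3].round(3))
    for t in ['carrier','stand','adapter_mid','rack','liner','arbor','jar','clamp','weight']:
        print(t,[(np.round(d['bbox']).tolist(),round(d['confidence'],2)) for d in bot.search_frame(n,t)][:5])
print(bot.read_clock())
E
```

```text
pics
0.0 [-2.43054784e-04  1.68591987e-01  9.85685558e-01 -8.14272712e-04]
scene [1.13  0.753 0.792]
carrier [([374.0, 284.0, 46.0, 39.0], 0.74), ([241.0, 270.0, 60.0, 36.0], 0.49)]
stand [([259.0, 220.0, 67.0, 51.0], 0.89), ([245.0, 207.0, 15.0, 8.0], 0.28)]
adapter_mid [([345.0, 284.0, 20.0, 15.0], 0.71), ([391.0, 291.0, 16.0, 16.0], 0.66), ([359.0, 324.0, 17.0, 14.0], 0.65), ([438.0, 316.0, 17.0, 16.0], 0.5)]
rack [([227.0, 184.0, 64.0, 49.0], 0.67)]
liner [([235.0, 216.0, 10.0, 8.0], 0.44), ([275.0, 188.0, 11.0, 10.0], 0.33)]
arbor [([304.0, 295.0, 10.0, 29.0], 0.49)]
jar [([326.0, 329.0, 32.0, 45.0], 0.9), ([230.0, 189.0, 62.0, 43.0], 0.64)]
clamp [([376.0, 243.0, 33.0, 26.0], 0.79)]
weight [([240.0, 267.0, 60.0, 38.0], 0.6), ([306.0, 298.0, 13.0, 25.0], 0.4)]
side [0.036 0.461 0.56 ]
carrier [([200.0, 307.0, 58.0, 55.0], 0.72)]
stand [([284.0, 222.0, 78.0, 53.0], 0.63)]
adapter_mid [([180.0, 306.0, 19.0, 19.0], 0.91), ([242.0, 291.0, 24.0, 20.0], 0.82), ([218.0, 321.0, 24.0, 16.0], 0.71), ([178.0, 378.0, 26.0, 30.0], 0.71)]
rack [([339.0, 198.0, 94.0, 40.0], 0.97)]
liner [([348.0, 202.0, 19.0, 9.0], 0.4)]
arbor [([202.0, 246.0, 16.0, 26.0], 0.51)]
jar [([127.0, 266.0, 41.0, 42.0], 0.91)]
clamp [([299.0, 310.0, 39.0, 36.0], 0.71), ([345.0, 197.0, 86.0, 42.0], 0.35)]
weight [([224.0, 213.0, 49.0, 42.0], 0.65)]
wrist [0.119 0.542 0.373]
carrier []
stand []
adapter_mid []
rack []
liner []
arbor []
jar []
clamp [([66.0, 460.0, 42.0, 18.0], 0.9)]
weight []
1.5
```

```bash
python3 - <<'E'
import cv2
a=cv2.imread('pics/scene0.png')[170:390,210:480];b=cv2.imread('pics/side0.png')[180:420,100:450]
a=cv2.resize(a,(395*1,322));cv2.imwrite('pics/a.png',cv2.resize(cv2.imread('pics/scene0.png')[170:390,210:480],None,fx=2.7,fy=2.7,interpolation=2));cv2.imwrite('pics/b.png',cv2.resize(b,None,fx=2.2,fy=2.2,interpolation=2))
from h import *
S=cam('scene');D=cam('side')
c=lambda b:(b[0]+b[2]/2,b[1]+b[3]/2)
for n,b1,b2,z in [('carrier',[374,284,46,39],[200,307,58,55],.013),('stand',[259,220,67,51],[284,222,78,53],.02),('rack',[227,184,64,49],[339,198,94,40],.01),('adA',[391,291,16,16],[218,321,24,16],.026),('linA',[235,216,10,8],[348,202,19,9],.014),('linB',[275,188,11,10],[348,202,19,9],.014),('clamp',[376,243,33,26],[299,310,39,36],.019)]:
    print(n,pix2w(S,*c(b1),z).round(3),pix2w(D,*c(b2),z).round(3))
E
```

```text
carrier [0.513 0.243 0.013] [0.503 0.236 0.013]
stand [ 0.581 -0.036  0.02 ] [ 0.555 -0.03   0.02 ]
rack [ 0.555 -0.223  0.01 ] [ 0.545 -0.221  0.01 ]
adA [0.511 0.245 0.026] [0.501 0.234 0.026]
linA [ 0.623 -0.203  0.014] [ 0.621 -0.208  0.014]
linB [ 0.471 -0.245  0.014] [ 0.621 -0.208  0.014]
clamp [0.418 0.131 0.019] [0.405 0.125 0.019]
```

View pics/a.png

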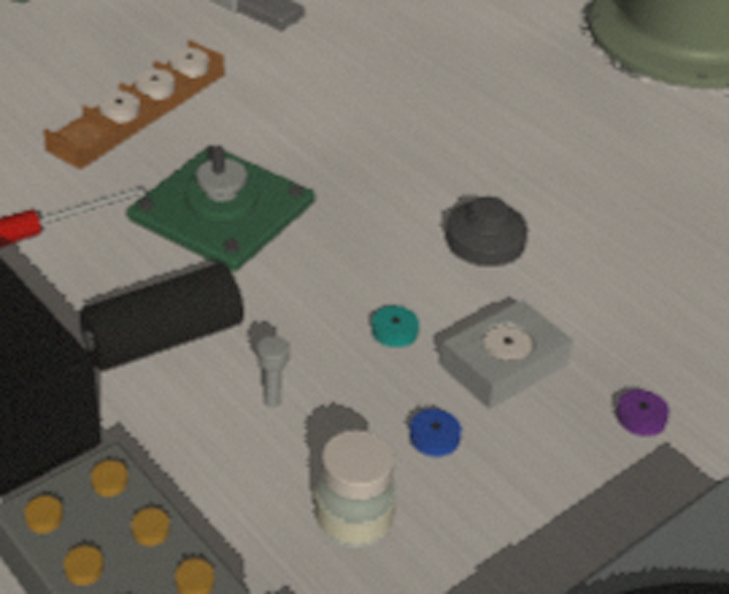

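View pics/b.png

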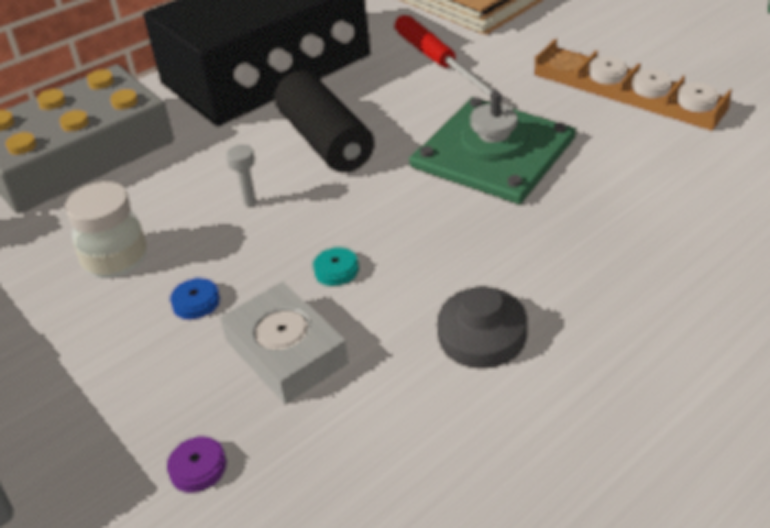

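The crops show:
- **Carrier:** the grey block with the white adapter is at about scene px (398,296).
- **Stand:** its pin is at about scene px (290,228).
- **Rack:** the empty corked slot is the one at scene px (241,219).
- **Look-alikes:** the blue, turquoise and purple discs lie around the block.

Next I'll look from near with the wrist camera.

```bash
python3 - <<'E'
from h import *
c=bot.calibration('wrist');print(np.round(c['hand_eye'],3),np.round(c['mtx'],0).tolist())
HE=np.array(c['hand_eye'])
# block yaw from scene crop corners (top face z=.026)
S=cam('scene');D=cam('side')
P=[pix2w(S,210+u/2.7,170+v/2.7,.026) for u,v in [(436,345),(513,300),(572,345),(492,395)]]
P2=[pix2w(D,100+u/2.2,180+v/2.2,.026) for u,v in [(222,328),(284,285),(346,345),(285,385)]]
for Q in (P,P2): print([((Q[(i+1)%4]-Q[i])[:2]*1000).round().tolist() for i in range(4)])
def look(xy,z,yaw,f):
    q=down(yaw); 
    M=R(q)@HE[:3,2]; o=R(q)@HE[:3,3]
    h=z+o[2]; p=np.r_[np.array(xy)-o[:2]+M[:2]/M[2]*(h-0.02),z]
    try: bot.move_pose(p,q)
    except Exception as e: print(f,e); return
    snap('wrist',f); print(f,bot.read_position().round(4),bot.read_tool_rot().round(4),bot.read_clock())
    np.save('pics/'+f+'.npy',cam('wrist')[1])
    for t in ['carrier','adapter_mid','stand','rack','liner']: print(t,[(np.round(d['bbox']).tolist(),round(d['confidence'],2)) for d in bot.search_frame('wrist',t)][:4])
look((.507,.239),.2,2.8,'w_car.png')
look((.568,-.034),.2,2.8,'w_st.png')
look((.55,-.222),.22,2.8,'w_rk.png')
E
cd pics; python3 -c "
import cv2,numpy as np
cv2.imwrite('m.png',np.vstack([np.hstack([cv2.resize(cv2.imread(f),(400,300),interpolation=3) for f in ['w_car.png','w_st.png']]),np.hstack([cv2.resize(cv2.imread('w_rk.png'),(400,300),interpolation=3)]*2)]))"
```

```text
[[ 0.    -0.963 -0.27   0.068]
 [ 1.     0.001 -0.001  0.001]
 [ 0.001 -0.27   0.963 -0.177]
 [ 0.     0.     0.     1.   ]] [[375.0, 0.0, 321.0], [0.0, 375.0, 240.0], [0.0, 0.0, 1.0]]
[[-84.0, -1.0], [-0.0, 63.0], [86.0, 1.0], [-2.0, -64.0]]
[[5.0, -58.0], [-83.0, 3.0], [1.0, 52.0], [78.0, 3.0]]
w_car.png [0.476  0.2503 0.2   ] [-1.000e-04  1.691e-01  9.856e-01  1.000e-04] 3.025
carrier [([277.0, 189.0, 83.0, 98.0], 0.8)]
adapter_mid [([299.0, 224.0, 40.0, 34.0], 0.96), ([383.0, 144.0, 38.0, 39.0], 0.75), ([243.0, 280.0, 39.0, 36.0], 0.69)]
stand [([24.0, 306.0, 118.0, 71.0], 0.7)]
rack []
liner []
w_st.png [ 0.5375 -0.0224  0.2   ] [-1.000e-04  1.691e-01  9.856e-01  2.000e-04] 4.4083
carrier [([533.0, 15.0, 95.0, 117.0], 0.73)]
adapter_mid [([563.0, 55.0, 51.0, 45.0], 0.7), ([596.0, 152.0, 38.0, 35.0], 0.62), ([477.0, 139.0, 46.0, 38.0], 0.58), ([1.0, 73.0, 21.0, 48.0], 0.46)]
stand [([228.0, 168.0, 164.0, 153.0], 0.95)]
rack [([414.0, 271.0, 57.0, 126.0], 0.69), ([54.0, 186.0, 170.0, 168.0], 0.58), ([383.0, 0.0, 86.0, 64.0], 0.3)]
liner []
w_rk.png [ 0.5144 -0.2083  0.2198] [-3.000e-04  1.692e-01  9.856e-01  5.000e-04] 5.4833
carrier []
adapter_mid [([38.0, 17.0, 178.0, 146.0], 0.47), ([311.0, 242.0, 41.0, 40.0], 0.39)]
stand [([405.0, 123.0, 160.0, 156.0], 0.55)]
rack [([245.0, 144.0, 145.0, 181.0], 0.65)]
liner [([340.0, 277.0, 28.0, 30.0], 0.59)]
```

View pics/m.png

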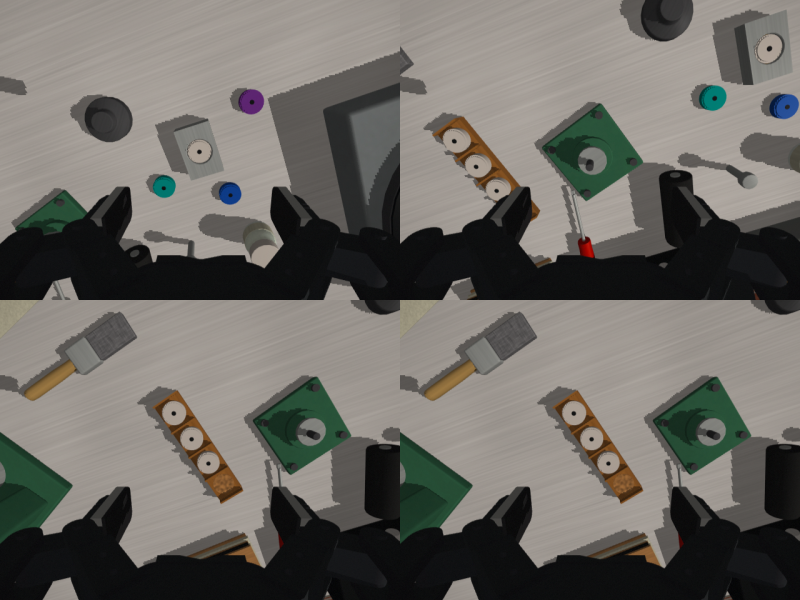

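The montage shows the block with its adapter centred at about wrist px (318,242), the stand with its pin leaning off-centre, and the rack with the cork slot nearest the gripper. I'll rectify the three views to metric planes and extract centres.

```bash
cat > rect.py <<'E'
from h import *
K=np.array(bot.calibration('wrist')['mtx'])
def rect(f,z,c,half,s):
    """metric top view: col -> -y (left = +y)... here col=x, row=-y; s px/m"""
    KM=(K,np.load('pics/'+f+'.npy')); im=cv2.imread('pics/'+f)
    w=[(-half,half),(half,half),(half,-half),(-half,-half)]
    src=np.float32([w2pix(KM,[c[0]+a,c[1]+b,z]) for a,b in w]); n=int(2*half*s)
    H=cv2.getPerspectiveTransform(src,np.float32([[0,0],[n,0],[n,n],[0,n]]))
    return cv2.warpPerspective(im,H,(n,n),flags=cv2.INTER_CUBIC)
def towc(u,v,c,half,s): return np.array([c[0]-half+u/s,c[1]+half-v/s])
E
python3 - <<'E'
from rect import *
specs=[('w_car.png',.026,(.507,.239),.065),('w_st.png',.014,(.568,-.034),.085),('w_st.png',.067,(.568,-.034),.085),('w_rk.png',.026,(.55,-.222),.12),('w_rk.png',.014,(.55,-.222),.12)]
out=[]
for f,z,c,h in specs:
    s=260/(2*h); r=rect(f,z,c,h,s*2); hsv=cv2.cvtColor(r,cv2.COLOR_BGR2HSV); s2=s*2
    if 'st' in f and z==.014:
        m=cv2.inRange(hsv,(35,70,20),(95,255,255)); m=cv2.morphologyEx(m,cv2.MORPH_CLOSE,np.ones((15,15)))
        ct=max(cv2.findContours(m,0,1)[0],key=cv2.contourArea); b=cv2.minAreaRect(ct)
        print('base',towc(*b[0],c,h,s2).round(4),np.array(b[1])/s2,b[2])
    if z==.026:
        m=cv2.inRange(hsv,(0,0,165),(30,60,255)); g=cv2.cvtColor(r,cv2.COLOR_BGR2GRAY)
        m0=cv2.morphologyEx(m,cv2.MORPH_OPEN,np.ones((5,5)))
        for ct in cv2.findContours(m0,0,1)[0]:
            (x,y),ra=cv2.minEnclosingCircle(ct)
            if .012<ra/s2<.024: print(f,'disc',towc(x,y,c,h,s2).round(4),round(ra/s2,4))
    im=cv2.resize(r,(260,260),interpolation=3); 
    for k in range(0,260,int(round(s*.02))): cv2.line(im,(k,0),(k,4),(0,0,255),1);cv2.line(im,(0,k),(4,k),(0,0,255),1)
    cv2.drawMarker(im,(130,130),(255,0,255),0,8,1); out.append(im)
out.append(out[0]*0)
cv2.imwrite('pics/r.png',np.vstack([np.hstack(out[:3]),np.hstack(out[3:])]))
E
```

```text
w_car.png disc [0.5665 0.2222] 0.0175
w_car.png disc [0.506  0.2375] 0.0184
w_car.png disc [0.5449 0.2845] 0.0199
w_car.png disc [0.5274 0.285 ] 0.02
w_car.png disc [0.518 0.285] 0.019
w_car.png disc [0.5129 0.285 ] 0.019
w_car.png disc [0.5002 0.2851] 0.0189
w_car.png disc [0.4598 0.2834] 0.0206
base [ 0.5731 -0.0494] [0.12068379 0.11885396] 73.1416015625
w_rk.png disc [ 0.5823 -0.2739] 0.0239
w_rk.png disc [ 0.4783 -0.2396] 0.0181
w_rk.png disc [ 0.5262 -0.2276] 0.0176
w_rk.png disc [ 0.5742 -0.2156] 0.0178
w_rk.png disc [ 0.6688 -0.1701] 0.0178
```

View pics/r.png

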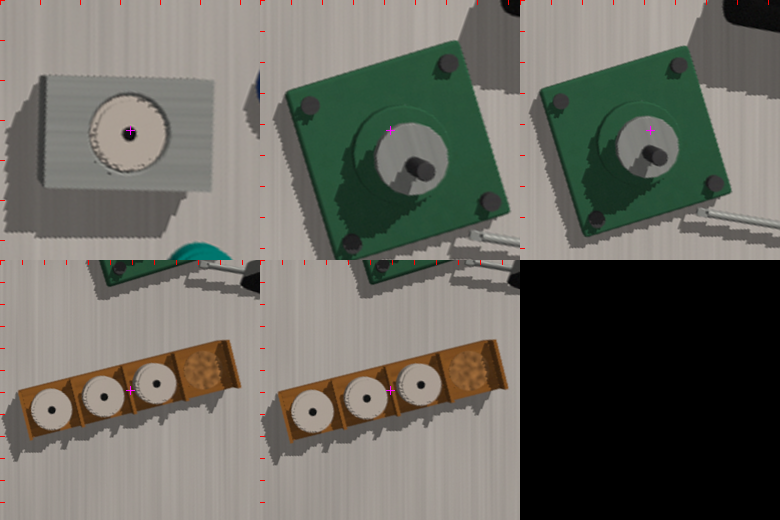

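The rectified sizes check out: base 120×119 mm, spare pitch 49.4 mm. That gives:
- **Block:** (0.506, 0.2375), yaw about -1.5°.
- **Stand:** (0.574, -0.049).
- **Free slot:** (0.622, -0.204), rack yaw 14°.

I'll take one closer look at the pin from another side, then go and grasp the block.

```bash
python3 - <<'E'
from rect import *
HE=np.array(bot.calibration('wrist')['hand_eye'])
q=down(1.4); d=R(q)@HE[:3,2]; o=R(q)@HE[:3,3]; z=.15
p=np.r_[np.array([.574,-.0494])-o[:2]+d[:2]/d[2]*(z+o[2]-.05),z]
bot.move_pose(p,q); snap('wrist','w_st2.png'); np.save('pics/w_st2.png.npy',cam('wrist')[1])
print(bot.read_clock(),bot.read_joint_positions().round(2))
out=[]
for f in ['w_st.png','w_st2.png']:
    im=cv2.imread('pics/'+f); KM=(K,np.load('pics/'+f+'.npy')); u,v=w2pix(KM,[.574,-.0494,.055]).round().astype(int)
    h=30; out.append(cv2.resize(im[v-h:v+h,u-h:u+h],(400,400),interpolation=2)); print(f,u-h,v-h,'scale',400/60)
cv2.imwrite('pics/pin.png',np.hstack(out))
E
```

```text
7.3083 [-0.2   0.41 -0.19  0.97 -0.    1.54]
w_st.png 276 232 scale 6.666666666666667
w_st2.png 291 212 scale 6.666666666666667
```

View pics/pin.png

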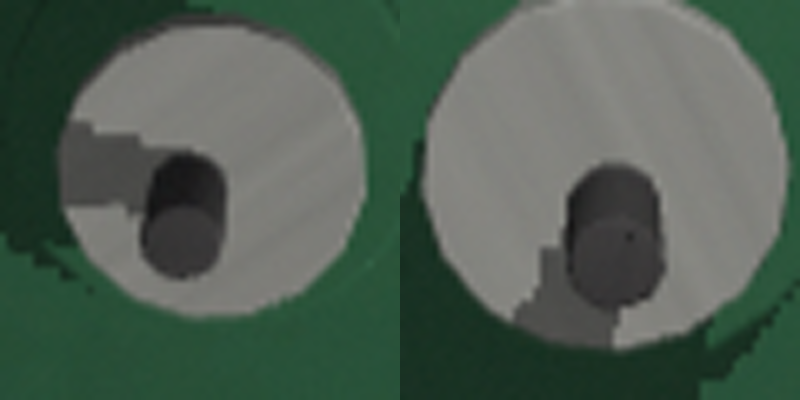

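```bash
python3 - <<'E'
from rect import *
A=(K,np.load('pics/w_st.png.npy'));B=(K,np.load('pics/w_st2.png.npy')); s=60/400
def tri(a,b):
    P=[k@np.linalg.inv(m)[:3] for k,m in (A,B)]
    X=cv2.triangulatePoints(P[0],P[1],np.float64(a),np.float64(b)); return (X[:3]/X[3]).ravel().round(4)
print('tip',tri((276+182*s-.5+.075,232+241*s-.5+.075),(291+217*s-.5+.075,212+262*s-.5+.075)))
print('sh',tri((276+213*s-.5+.075,232+170*s-.5+.075),(291+206*s-.5+.075,212+172*s-.5+.075)))
q=down(np.pi-.026)
bot.set_gripper(.78)
bot.move_pose([.506,.2375,.07],q)
print(bot.read_position().round(4))
t=bot.move_linear([.506,.2375,-.003],.06,until_force=3)
print(t,bot.read_position().round(4),bot.read_ft_force().round(1),bot.read_clock())
if t:
    p=bot.read_position(); bot.move_linear([.506,.2375,p[2]+.004],.05)
bot.set_gripper(0,80)
print('w',bot.read_gripper_width()*85,bot.read_finger_force(),bot.read_position().round(4),bot.read_ft_force().round(1))
p=bot.read_position(); bot.move_linear([p[0],p[1],p[2]+.13],.12)
print('w',bot.read_gripper_width()*85,bot.read_finger_force(),bot.read_ft_force().round(1),bot.read_clock())
snap('scene','s1.png')
E
```

```text
tip [ 0.5747 -0.0526  0.0657]
sh [ 0.5742 -0.049   0.0412]
[0.5067 0.2371 0.0703]
False [ 0.5064  0.2376 -0.0026] [-0.4  0.8 -0.6] 10.15
w 0.11208948199873232 0.0 [ 0.506   0.2375 -0.003 ] [0.3 0.1 0. ]
w -0.03183218080669759 0.0 [-0.1 -0.  -0.4] 12.025
```

```bash
python3 - <<'E'
from h import *
snap('wrist','w1.png'); np.save('pics/w1.png.npy',cam('wrist')[1])
a=cv2.imread('pics/s1.png')[150:390,210:530];b=cv2.imread('pics/w1.png')
cv2.imwrite('pics/c1.png',np.hstack([cv2.resize(a,(400,300),interpolation=2),cv2.resize(b,(400,300),interpolation=3)]))
print(bot.search_frame('wrist','carrier')[:2],bot.read_position(),bot.read_gripper_width())
E
```

```text
[{'bbox': [283.9, 170.3, 78.2, 111.1], 'confidence': 0.76}] [0.50543846 0.23733377 0.12617094] -0.002232197777296023
```

View pics/c1.png

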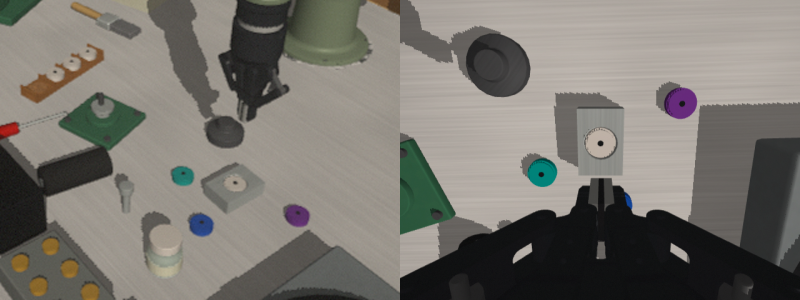

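The picture shows the shut, empty gripper above the block. The block hasn't moved, at about wrist px (320,227). I'll find out why the grasp missed before trying again.

```bash
python3 - <<'E'
from rect import *
S=cam('scene');D=cam('side')
p=bot.read_position(); print(p,w2pix(S,p),w2pix(D,p),bot.read_joint_positions().round(3))
snap('side','d1.png')
r=rect('w1.png',.026,(.506,.2375),.065,6000)
hsv=cv2.cvtColor(r,cv2.COLOR_BGR2HSV)
a=cv2.imread('pics/s1.png'); u,v=w2pix(S,p).astype(int); cv2.drawMarker(a,(u,v),(0,0,255),0,8,1)
b=cv2.imread('pics/d1.png'); x,y=w2pix(D,p).astype(int); cv2.drawMarker(b,(x,y),(0,0,255),0,8,1)
cv2.imwrite('pics/c2.png',np.hstack([cv2.resize(t[max(v-60,0):v+90,u-60:u+70],(260,300),interpolation=2) for t,u,v in ((a,u,v),(b,x,y))]+[cv2.resize(r,(280,300))]))
E
```

```text
[0.50543846 0.23733377 0.12617094] [403.85742792 259.15637136] [216.85311287 282.43313337] [ 0.307  0.399 -0.275  0.899  0.     0.333]
```

View pics/c2.png

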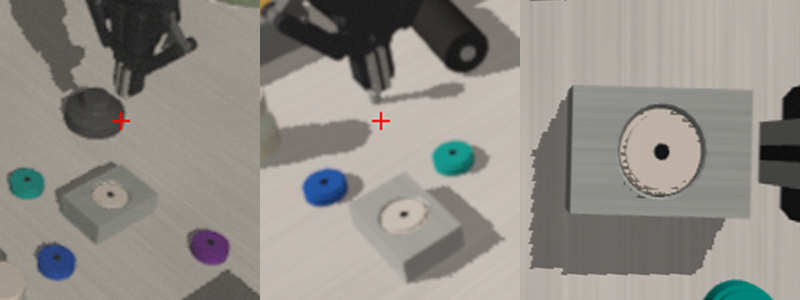

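The gripper tips show about 10–12 px higher than the TCP projects in both fixed cameras, so the real fingertips sit well above the nominal TCP. The fingers closed over the top of the block. I'll triangulate the tips, then descend by touch.

```bash
python3 - <<'E'
from h import *
S=cam('scene');D=cam('side')
P=[k@np.linalg.inv(m)[:3] for k,m in (S,D)]
X=cv2.triangulatePoints(P[0],P[1],np.float64([406,247]),np.float64([215,272.5]));print('tip',(X[:3]/X[3]).ravel().round(4),bot.grip_depth)
bot.set_gripper(.78)
bot.move_linear([.506,.2375,.03],.12)
t=bot.move_linear([.506,.2375,-.045],.03,until_force=3)
p=bot.read_position();print(t,p.round(4),bot.read_ft_force().round(1),bot.read_clock())
snap('scene','s2.png');snap('side','d2.png');
cv2.imwrite('pics/c3.png',np.hstack([cv2.resize(cv2.imread('pics/'+f)[y:y+130,x:x+130],(400,400),interpolation=2) for f,x,y in (('s2.png',330,215),('d2.png',160,250))]))
E
```

```text
tip [0.501  0.2366 0.1517] 0.0187
True [ 0.506   0.2375 -0.0417] [-0.4  0.1  5.2] 15.9667
```

View pics/c3.png

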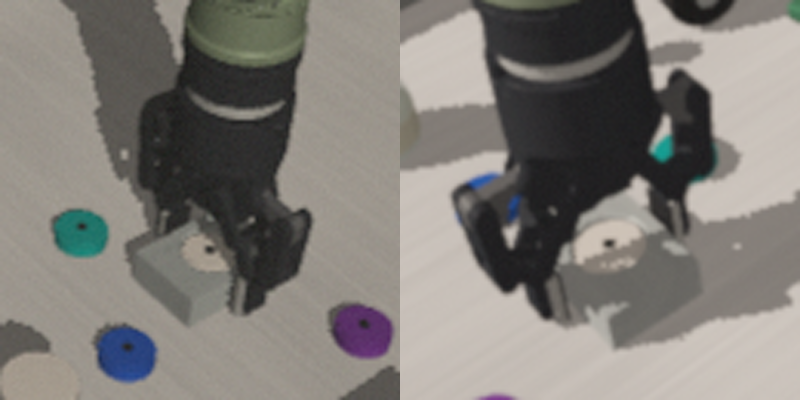

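The gripper now straddles the block with its fingertips on the bench, at TCP z = -0.0417. So at this opening the tips sit about 41 mm above the TCP. I'll back off 5 mm and grip.

```bash
python3 - <<'E'
from h import *
bot.move_linear([.506,.2375,-.0365],.05)
bot.set_gripper(0,90)
p=bot.read_position()
print('w',bot.read_gripper_width()*85,bot.read_finger_force(),p.round(4),bot.read_ft_force().round(1))
bot.move_linear([p[0],p[1],p[2]+.12],.12)
print('w',bot.read_gripper_width()*85,bot.read_finger_force(),bot.read_ft_force().round(1),bot.read_clock())
# over the pin; underside = TCP z +.0365; tip ~.066 -> underside .085
bot.move_pose([.5747,-.0527,.0835],down(np.pi-.026))
bot.move_linear([.5747,-.0527,.0485],.1)
print(bot.read_position().round(4),bot.read_ft_force().round(1),bot.read_gripper_width()*85,bot.read_joint_positions().round(2),bot.read_clock())
snap('side','d3.png');snap('scene','s3.png')
cv2.imwrite('pics/c4.png',np.hstack([cv2.resize(cv2.imread('pics/'+f)[y:y+120,x:x+120],(400,400),interpolation=2) for f,x,y in (('s3.png',230,150),('d3.png',260,160))]))
E
```

```text
w 53.953827774122146 96.35851599276066 [ 0.5061  0.2375 -0.0361] [-1.  -0.7  6.4]
w 54.41228118322194 95.28660379350185 [-0.6  0.3 -2.5] 17.75
[ 0.5745 -0.0519  0.0484] [ 0.5 -0.1 -2.3] 54.05986622187673 [-0.22  0.51 -0.32  0.74  0.   -0.19] 19.3917
```

View pics/c4.png

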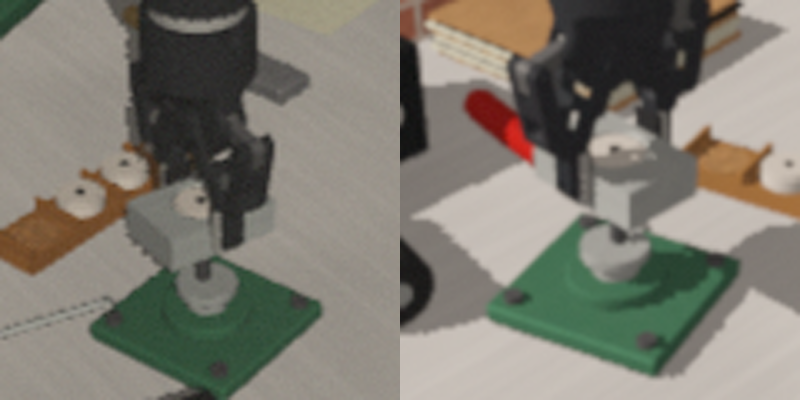

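The block hangs level in the gripper just above the pin. I'll feel for the pin with light 4 N probes.

```bash
python3 - <<'E'
from h import *
c=np.array([.5747,-.0527]); top=.036; hits=[]; ok=False
bot.move_linear([*c,top],.06)
cand=[(0,0)]+[(.002*np.cos(a),.002*np.sin(a)) for a in np.arange(6)*np.pi/3]+[(.0038*np.cos(a),.0038*np.sin(a)) for a in np.arange(10)*np.pi/5]
for d in cand:
    x,y=c+d
    bot.move_linear([x,y,top],.05)
    t=bot.move_linear([x,y,.019],.02,until_force=4)
    p=bot.read_position(); m=bot.read_moment() if t else 0
    print(np.round(d,4),t,p.round(4),bot.read_ft_force().round(1),np.round(m,2),bot.read_clock())
    if not t: ok=True;break
    if p[2]<.024: print('deep stop');break
    top=p[2]+.002
    bot.move_linear([x,y,top],.05)
    if bot.read_clock()>36: break
print(ok)
E
```

```text
[0 0] False [ 0.5748 -0.0527  0.0191] [ 0.8  0.7 -2.6] 0 21.1
True
```

The hole went over the pin on the first try with no side force. Now I'll press gently home.

```bash
python3 - <<'E'
from h import *
t=bot.move_linear([.5747,-.0527,-.006],.01,until_force=20)
p=bot.read_position();print(t,p.round(4),bot.read_ft_force().round(1),bot.read_gripper_width()*85,bot.read_clock())
snap('side','d4.png')
E
```

```text
True [ 0.5741 -0.0526  0.0073] [0.5 0.3 4.5] 54.16892361075629 22.425
```

```bash
python3 - <<'E'
from h import *
for _ in range(2):
    t=bot.move_linear([.5747,-.0527,-.006],.008,until_force=15)
    p=bot.read_position();print(t,p.round(4),bot.read_ft_force().round(1),bot.read_moment().round(2),bot.read_gripper_width()*85,bot.read_clock())
snap('side','d4.png');snap('scene','s4.png')
cv2.imwrite('pics/c5.png',np.hstack([cv2.resize(cv2.imread('pics/'+f)[y:y+100,x:x+100],(400,400),interpolation=2) for f,x,y in (('s4.png',240,170),('d4.png',270,170))]))
E
```

```text
True [ 0.5741 -0.0526  0.0073] [-0.1 -0.3  5.2] [ 0.02  0.15 -0.06] 54.29634551434096 22.9667
True [ 0.5741 -0.0526  0.0073] [-0.8  0.4  4.1] [-0.03  0.14 -0.02] 54.07959291143992 23.4667
```

View pics/c5.png

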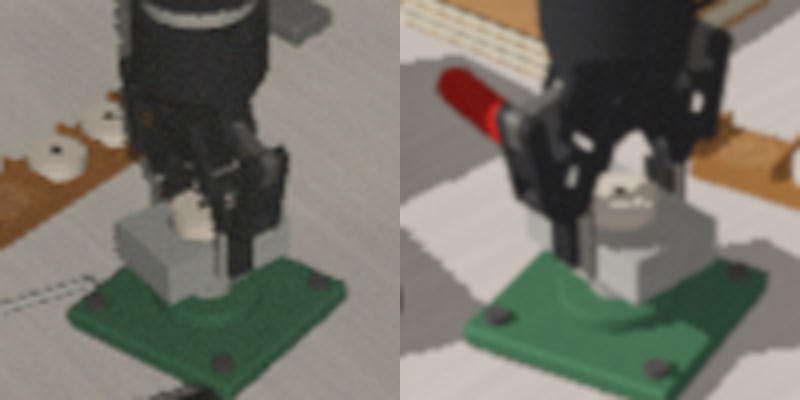

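The block is rigidly home, since repeated pushes gave no movement, and the adapter stands proud by about 10 mm. Now I'll release the block and take the adapter.

```bash
python3 - <<'E'
from h import *
q=down(np.pi-.026)
bot.set_gripper(.75); 
bot.move_linear([.5743,-.0526,.085],.1)
bot.set_gripper(.6)
t=bot.move_linear([.5743,-.0526,.0362],.05,until_force=3)
print(t,bot.read_position().round(4),bot.read_ft_force().round(1),bot.read_clock())
if t:
    p=bot.read_position(); bot.move_linear([p[0],p[1],p[2]+.003],.05)
bot.set_gripper(0,25)
print('w',bot.read_gripper_width()*85,bot.read_finger_force(),bot.read_ft_force().round(1))
bot.move_linear([.5743,-.0526,.085],.08)
print('w',bot.read_gripper_width()*85,bot.read_finger_force(),bot.read_ft_force().round(1),bot.read_clock())
snap('side','d5.png');snap('scene','s5.png');snap('wrist','w5.png')
cv2.imwrite('pics/c6.png',np.hstack([cv2.resize(cv2.imread('pics/'+f)[y:y+120,x:x+120],(400,400),interpolation=2) for f,x,y in (('s5.png',230,150),('d5.png',260,160))]))
E
```

```text
False [ 0.5746 -0.0527  0.0365] [0.4 0.1 0.3] 26.1667
w 35.97362647929182 24.806401133537292 [ 0.3 -0.4  3.6]
w 36.09442409463104 24.999808073043823 [ 0.7 -0.4 -0.1] 27.2083
```

View pics/c6.png

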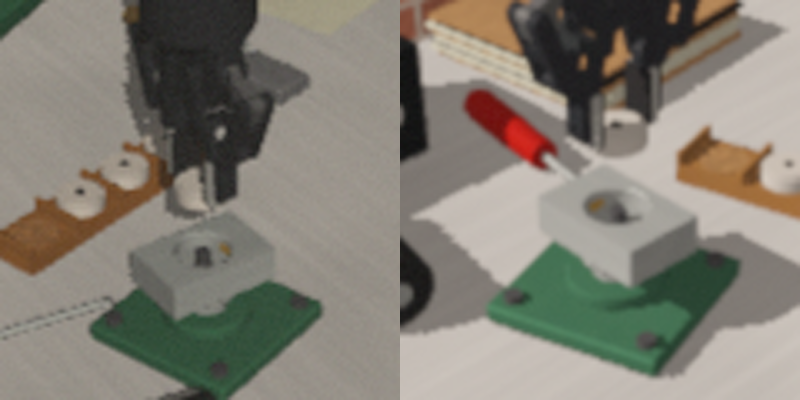

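The block stands home on the stand with its recess empty, and the adapter is held level. On to the free slot.

```bash
python3 - <<'E'
from h import *
q=down(np.pi+.246); s=[.622,-.2036]
bot.move_pose([*s,.085],q)
bot.move_linear([*s,.012],.1)
t=bot.move_linear([*s,-.021],.02,until_force=2.5)
print(t,bot.read_position().round(4),bot.read_ft_force().round(1),bot.read_gripper_width()*85,bot.read_clock())
snap('side','d6.png');snap('scene','s6.png')
cv2.imwrite('pics/c7.png',np.hstack([cv2.resize(cv2.imread('pics/'+f)[y:y+100,x:x+100],(400,400),interpolation=2) for f,x,y in (('s6.png',200,150),('d6.png',320,150))]))
E
```

```text
True [ 0.6219 -0.2035 -0.0165] [0.4 0.9 5.1] 35.397311443348165 30.1917
```

View pics/c7.png

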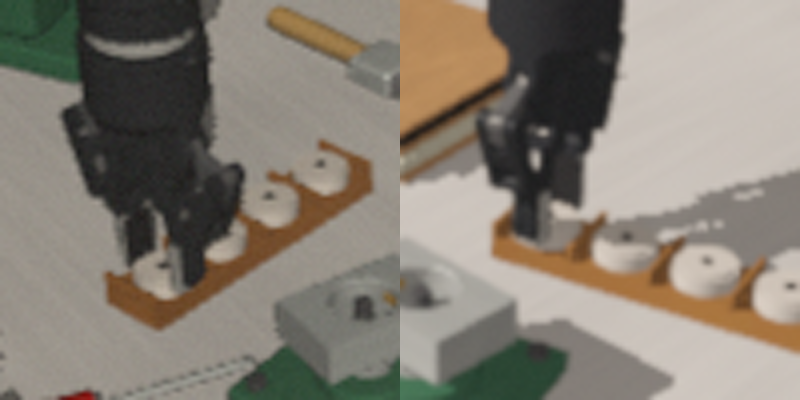

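The adapter sits between the end dividers, and contact came at the expected height (z -0.0165 against -0.0176 predicted). I'll release it, retreat, and check the rack numerically with the wrist camera against the known slot.

```bash
python3 - <<'E'
from rect import *
bot.set_gripper(.6)
bot.move_linear([.622,-.2036,.1],.1)
HE=np.array(bot.calibration('wrist')['hand_eye'])
q=down(2.8); d=R(q)@HE[:3,2]; o=R(q)@HE[:3,3]; z=.22
bot.move_pose(np.r_[np.array([.57,-.16])-o[:2]+d[:2]/d[2]*(z+o[2]-.03),z],q)
snap('wrist','w8.png'); np.save('pics/w8.png.npy',cam('wrist')[1]); print(bot.read_clock())
for b in bot.search_frame('wrist','adapter_mid'):
    l,t,w,h=b['bbox']; print(pix2w((K,np.load('pics/w8.png.npy')),l+w/2,t+h/2,.024).round(4),round(b['confidence'],2))
r=rect('w8.png',.026,(.57,-.16),.13,2300); cv2.imwrite('pics/c8.png',r[:590])
E
```

```text
32.6417
[ 0.6194 -0.2024  0.024 ] 0.92
[0.5463 0.1395 0.024 ] 0.57
```

View pics/c8.png

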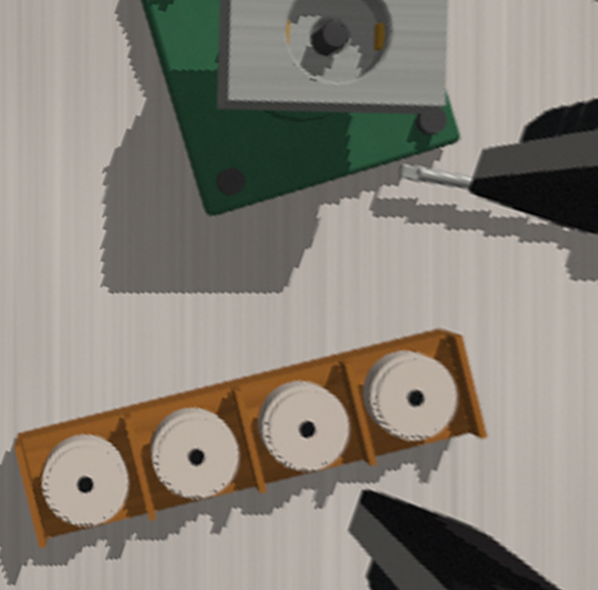

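The top view shows all four slots filled. The adapter lies flat, dark mark up, at about px (413,396) between its dividers, and the block sits home on the pin. Handing in.

```bash
python3 -c "
from cell import bot
print(bot.close_job())"
```

```text
the job is handed in; nothing more can be done
None
```

The job is handed in at about 33 s on the robot's clock: the block stands home on the knock-out stand, the adapter lies flat and right way up in the rack's empty slot, and I saw nothing else moved; my first try at gripping the block closed on air above it and moved nothing.

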